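# Load a board carrier into the sloped test cradle and bolt it in

### The arm

A 7-joint arm with a two-finger parallel gripper is mounted at the origin on the work surface. World frame = base frame: x ahead of the robot, y to its left, z up, the work surface at z = 0. Lengths are in m, angles in rad, forces in N, time in s.
With the tool pointing down it reaches from about 0.35 to 0.9 m from the base axis. Payload 19.9 kg.
Tool frame: the origin (TCP) lies between the finger pads; the fingertips stand 25 mm ahead of it and the grasp point (between the pads) lies 6 mm ahead of it (robot.tip_reach is the distance from the TCP to the fingertips, in m); y points along the fingers, x is the direction in which the jaws open and shut, and the axes are right-handed (so a half turn about y gives the same grasp; the last joint's range is limited). The gripper opens to 85 mm and grips with 20 to 120 N. Pads are 22 mm wide; open, the fingers measure 114 mm over their backs; the gripper's body (76 mm by 85 mm) begins 54 mm behind the grasp point. The pads swing forward as they close: fully open they stand 13 mm farther back than shut.
Start: joints at [-1.19, 0.417, -0.01, 1.614, 0.005, 1.111, -0.053], TCP at [0.256, 0.57, 0.256] pointing down, gripper open.
Joint ranges: [-2.81, 2.81], [-0.39, 2.02], [-1.27, 1.25], [0.06, 2.57], [-1.19, 4.33], [0.19, 2], [-2.82, 2.82]. Speed limits (rad/s): [1.89, 1.89, 2.39, 2.39, 3.01, 3.01, 3.01].

### API

Orientations are given as a unit quaternion [w, x, y, z].
In Python, from rig import readout, imaging, robot gives the robot as it stands.
- The arm moves only by the shell command python3 -m creep 'ROWS' [FORCE]. ROWS is JSON, a list of rows, each a list of 7 numbers: the shift along the tool's x, y, z in mm, then the turn, a rotation vector about the tool's x, y, z in rad, then the gripper's target within -1 to 1 (shut at 1, half-way at 0, fully open at -1). A call has 1 to 20 rows; each row shifts and turns the commanded pose from where the row before left it, along the tool's axes as they then stand; what a row does not reach is not made up. A row lasts 1/8 s, in which the tool goes at most 62.5 mm and 10.7 degrees, less where a joint would pass 70% of its speed; a pose out of reach is approached as far as the arm can. A call is refused whole if a number of a shift passes 62.5 or a number of a turn 0.188, either way. A call with a gripper value outside its range is refused whole. The fingers move at their own pace and stop on an object; FORCE is the grip in N (left out, the last holds). Time passes only in rows, so rows that do not move let the fingers close. It gives the time, the measured TCP pose, the force and the opening at its end, in the units of the state.
- readout.get_obs(): the state, without advancing time (a new reading comes with each control period).
- imaging.get_image(name): name is "side" or "top" or "wrist"; returns (picture, depth): 480x640x3 uint8, red, green, blue; 480x640 float32, m along the optical axis (not along the pixel's ray), 0 where there is no reading.
- imaging.camera_info(name): a dict with "K" (3x3 intrinsics, pixels), "position" and "orientation" of the camera in the world; the wrist camera has in their place "hand_eye" (4x4, takes a point from camera to tool coordinates, whose origin is the TCP and whose axes are the tool frame's). Camera axes: x right, y down, z forward; pixel columns grow to the right and rows downward; lengths in m; the calibration is good to about 2 mm. A picture is of the moment at which its call begins: read the wrist's pose just before it. camera_info takes no time and is no camera call.
- robot.hand_in(): hands the job in, once; it reports no verdict.
Trained networks look in the newest picture that a camera, given by its name, has taken for a name from the list of things; names that differ only in an ending like _2 or _b are one class to them, and where a whole thing is asked for, a point or a joint stands for the part that bears it (a point fixed in the world has none). Each returns a list of dicts, best first, with "score" (0 to 1); they miss things now and then, are a little off and sometimes report something else, mostly with a low value. They report only what shows in the picture. A call takes as long as a camera call. They do not tell look-alikes from the thing itself.
- imaging.look_for(thing, camera): "rect" ([left, top, right, bottom] in pixels, round what is visible of it).
- imaging.tip_of(thing, camera): "xy" ([column, row] in pixels: a listed point, or the origin of a listed thing).
The state is a dict: "t": time; "qpos": joint angles; "joint_vel": joint speeds; "joint_efforts": joint torques, N m; "eef_pos": TCP position; "ee_rot": TCP orientation; "wrist_force": force on the tool from outside, world axes, zero at the start; "wrist_torque": the same for the moment, N m; "grip_width": finger opening in m.
Only numpy, scipy, OpenCV 4.12 (cv2) and the standard library are available. Lean on these libraries where they do the work, as an engineer would, in place of code of your own. Each camera call takes 0.05 s, during which the arm holds its last target.

### The job

Take the board carrier out of the black tray, tilt it to the slope and lower it gently, without dropping or flopping it, flat into the nest of the sloped test cradle, ear uphill and lower edge down against the lower stop. Then lock it in with the cradle's sliding bolt: lift the bolt by its upright tab over the hump that holds it open, slide it across the carrier's ear into the keep and let it drop behind the hump. Leave everything else on the bench where it is.

Things in the scene. Friction and masses are not known exactly. Their poses are not given: they have to be found in the camera images.
- carrier: Loose board carrier, 0.2-0.5 kg, in the black tray at the start: aluminium plate 100 mm (x) by 140 mm (y), 7 mm thick, rims to 10 mm, green board on top (parts up to 16 mm above the underside). Origin: centre of the plate's underside, ear not counted; x towards the ear, z up. Seated, its frame lies on nest's. Smooth underside: released on the slope it slides down to the stop by itself.
- carrier_handle (a point): Middle of the carrier's bridge handle, on the bar's centre line, 40 mm above the underside; axes as the carrier. The bar, 12 x 12 mm in section and 130 mm long, spans the carrier along y, 34 to 46 mm above the underside, on an upright at each end (y = +-62 mm). It is free to be taken from above, fingers closing along the carrier's x.
- carrier_ear (a point): On the top face of the carrier's only ear, 76 mm from the carrier's origin along x. The ear is a flat tongue in the middle of the +x edge, 42 mm long, 20 mm wide, 7 mm thick, flush with the underside.
- nest: Seat on the test cradle: a fixed grey wedge box, 228 mm wide, 166 deep, 26 high in front, 96 at the back, with an aluminium deck rising 23 degrees away from its front. Origin: on the deck, 52 mm above the bench, where the seated carrier's underside centre belongs; x up the slope, y left seen from the front, z square off the deck. A black strip with three dead keys lies left of it.
- nest_stop (a point): Middle of the lower stop's inner face, on the deck, at nest x = -51 mm (1 mm below the seated carrier's lower edge). Two side guides stand at nest y = +-72.5 mm (2.5 mm clear of the carrier), from x = -43 to +27 mm. Stop (100 mm long) and guides are steel strips 8 mm high that then flare outwards by 8 mm, to 16 mm high, as a lead-in.
- bolt (a joint): Travel of the sliding bolt, m: 0 fully open, 0.049 fully home, towards the nest's -y. At the start it is open (0 to 0.007). The bolt is a dark steel bar 116 x 20 x 8 mm along nest x = 76 mm, underside 10 mm off the deck; its nose is 102 mm ahead of its tab. Friction about 1.5 N. Not lifted, the hump stops it at 0.009; dropped home, the hump holds it at 0.039 or more.
- bolt_lift (a joint): Lift of the bolt square off the deck (nest z), m: 0 down, 0.014 at most. A spring and its weight pull it down with 4 to 6 N, so it must be held up while it crosses the hump; 0.007 clears the hump, 0.010 is a good lift. It drops back to 0 beyond the hump when released.
- bolt_tab (a point): Grip point on the bolt's upright tab, at mid-thickness, 44 mm off the deck with the bolt down; moves with the bolt; axes as the nest. The tab is a dark steel plate square off the deck, 12 mm thick along x, 26 mm wide along y, its top 20 mm above this point; take it with the fingers closing along x. Nest x = 76 mm; y = 120 mm when open, 71 mm when home.
- bolt_hump (a point): Top of the hump at nest x = 93, y = 95.5 mm, 21 mm off the deck: a steel block 24 mm long on a 14 mm high rail beside the bolt, 7 mm above the rail. A 6 mm pin on the bolt's uphill side, below the tab, rests on the rail before or behind it.
- bolt_keep (a point): Top of the keep at nest x = 76, y = -27 mm: a wire staple, 41 mm high, 38 mm over all along x, which the bolt's nose enters and just passes. A like staple guides the bolt at y = +30 mm. The carrier's ear comes down midway between the two.
- tray: Fixed black plastic tray in which the carrier lies: 190 x 180 mm, rim 20 mm high, floor 4 mm thick. Origin: centre of its underside.
- small_carrier: Bystander: a smaller loose carrier, 80 x 90 mm, with a like handle but no ear. Leave it.
- flux_bottle: Bystander: white plastic bottle with black cap, 44 mm across, 105 mm tall, upright.
- driver: Bystander: screwdriver with black handle, 170 mm long, lying on the robot's side of cradle and tray.
- esd_brush: Bystander: black brush, 160 mm long, lying at the right.
- reel: Bystander: grey tape reel lying flat, 84 mm across, 20 mm high.
- block_sink: Bystander: finned aluminium heat sink, 70 x 50 x 28 mm.
Mind the look-alikes: they are no part of the job. Leave any brown or pink look-alike of the carrier alone.

How it is judged:
On the way, in this order (a step that is already met when the one before it is completed fails the run):
1. the carrier lies flat in the nest, ear uphill, with the bolt still open (x of carrier in the frame of nest between -0.005 and 0.005 m and y of carrier in the frame of nest between -0.005 and 0.005 m and z of carrier in the frame of nest between -0.003 and 0.003 m and x of carrier_ear in the frame of nest above 0.06 m and angle between the z axis of carrier and the z axis of nest, either way round below 0.04 rad and value of joint bolt below 0.012 m), for 0.3 s.
2. the bolt has been lifted over the hump, slid home and has dropped behind the hump (value of joint bolt above 0.037 m and value of joint bolt_lift below 0.0025 m), for 0.2 s.
At the end, for the whole second after the job is handed in: The carrier lies at rest flat in the nest, ear uphill, within 5 mm of its seat along and across the slope, within 3 mm of the deck and within 0.04 rad of parallel to it; the bolt is home over the ear (travel above 37 mm) and down behind its hump (lift below 2.5 mm) (all of step 2 and x of carrier in the frame of nest between -0.005 and 0.005 m and y of carrier in the frame of nest between -0.005 and 0.005 m and z of carrier in the frame of nest between -0.003 and 0.003 m and x of carrier_ear in the frame of nest above 0.06 m and angle between the z axis of carrier and the z axis of nest, either way round below 0.04 rad and linear speed of carrier below 0.02 m/s); the robot touches nothing.
It fails at once if one of the bystanders (small carrier, bottle, screwdriver, brush, reel, heat sink) is moved by more than 30 mm (distance of any of small_carrier, flux_bottle, driver, esd_brush, reel, block_sink from where it was at the start of the episode above 0.03 m).
It fails at once if the carrier is dropped or let flop over (moves faster than 0.4 m/s out of the fingers) (linear speed of carrier above 0.4 m/s and contact force between the fingers and carrier below 0.3 N).
It also fails if it takes over 58 s, if anything falls off the work surface, if the arm or the gripper's body presses on something with over 40 N, if the wrist force passes 120 N, or if a joint passes its speed limit or range.

## Working session

There is one attempt and no reset: what is moved stays moved. The work goes in short steps, Python scripts to look and compute and a shell command to move; the robot and the scene stay as the last step left them, time stands still between calls to the robot, and variables do not carry over. Pictures are saved under pics/ and viewed, and the job is handed in when it is done.

```bash
ls; mkdir -p pics; cat > h.py <<'E'
import numpy as np, cv2
from rig import readout, imaging, robot
from scipy.spatial.transform import Rotation as R
def q2R(q): return R.from_quat([q[1],q[2],q[3],q[0]]).as_matrix()
def cam(name):
    ci=imaging.camera_info(name); K=np.array(ci["K"])
    if "hand_eye" in ci:
        o=readout.get_obs(); T=np.eye(4); T[:3,:3]=q2R(o["ee_rot"]); T[:3,3]=o["eef_pos"]
        T=T@np.array(ci["hand_eye"])
    else:
        T=np.eye(4); T[:3,:3]=q2R(ci["orientation"]); T[:3,3]=ci["position"]
    return K,T
def snap(name,fn):
    K,T=cam(name); im,d=imaging.get_image(name)
    cv2.imwrite("pics/"+fn+".png",im[:,:,::-1]); np.savez("pics/"+fn+".npz",K=K,T=T,d=d,im=im)
    return im,d,K,T
def px2w(u,v,d,K,T):
    p=np.array([(u-K[0,2])/K[0,0]*d,(v-K[1,2])/K[1,1]*d,d]); return T[:3,:3]@p+T[:3,3]
def w2px(P,K,T):
    p=T[:3,:3].T@(np.asarray(P)-T[:3,3]); return K[:2,:2].diagonal()*p[:2]/p[2]+K[:2,2], p[2]
def cloud(d,K,T):
    v,u=np.mgrid[:d.shape[0],:d.shape[1]]
    p=np.stack([(u-K[0,2])/K[0,0]*d,(v-K[1,2])/K[1,1]*d,d],-1)
    return p@T[:3,:3].T+T[:3,3]
E
python3 - <<'E'
from h import *
np.set_printoptions(precision=4,suppress=True)
o=readout.get_obs(); print(o)
for n in("top","side"):
    im,d,K,T=snap(n,n+"0"); print(n,K,T)
    for t in ["carrier","carrier_handle","carrier_ear","nest","nest_stop","bolt","bolt_tab","bolt_hump","bolt_keep","tray","small_carrier","driver"]:
        a=imaging.look_for(t,n); b=imaging.tip_of(t,n)
        print(t,[(np.round(x["rect"]),round(x["score"],2)) for x in a[:3]],[(np.round(x["xy"],1),round(x["score"],2)) for x in b[:3]])
E
```

```text
pics
{'t': 0.0, 'qpos': array([-1.1895,  0.418 , -0.0103,  1.6142,  0.0047,  1.1107, -0.053 ]), 'joint_vel': array([ 0.0006,  0.0005, -0.0001, -0.    , -0.0001, -0.0006,  0.0009]), 'joint_efforts': array([  0.0002, -86.4472,   0.679 , -43.4897,   0.0191,   0.0075,
        -0.0001]), 'eef_pos': array([0.2563, 0.5697, 0.2557]), 'ee_rot': array([-0.5935,  0.594 ,  0.3836, -0.3843]), 'wrist_force': array([ 0.8873, -0.4377, -0.6384]), 'wrist_torque': array([0.0285, 0.0264, 0.0103]), 'grip_width': 0.08574790178051027}
top [[439.577    0.     315.1622]
 [  0.     439.577  229.5215]
 [  0.       0.       1.    ]] [[-0.005  -0.9946  0.1039  0.4368]
 [-0.9998  0.007   0.0183 -0.0164]
 [-0.0189 -0.1038 -0.9944  1.3418]
 [ 0.      0.      0.      1.    ]]
carrier [(array([230., 274., 282., 323.]), 0.88), (array([247., 190., 300., 241.]), 0.82), (array([329., 280., 384., 332.]), 0.73)] [(array([352.8, 299.3]), 0.83), (array([271.9, 218.9]), 0.74), (array([256.6, 298.4]), 0.59)]
carrier_handle [(array([247., 191., 297., 238.]), 0.91), (array([231., 272., 281., 321.]), 0.73), (array([336., 201., 374., 215.]), 0.28)] [(array([256.8, 298.4]), 0.97), (array([355.3, 303.5]), 0.91), (array([268.8, 217.2]), 0.66)]
carrier_ear [(array([331., 282., 382., 332.]), 0.89), (array([246., 190., 299., 236.]), 0.87), (array([233., 272., 285., 321.]), 0.86)] [(array([275. , 194.1]), 0.94), (array([350. , 327.3]), 0.89), (array([267.2, 276.5]), 0.72)]
nest [(array([331., 186., 414., 253.]), 0.7), (array([459., 247., 488., 296.]), 0.47)] [(array([381.8, 227.6]), 0.77)]
nest_stop [(array([332., 188., 411., 256.]), 0.85)] [(array([385.1, 243.8]), 0.89)]Traceback (most recent call last):
  File "<stdin>", line 7, in <module>
ValueError: it knows: block_sink, bolt_hump, bolt_keep, bolt_tab, carrier, carrier_ear, carrier_handle, driver, esd_brush, flux_bottle, nest, nest_stop, reel, small_carrier, tray
```

```bash
python3 - <<'E'
from h import *
np.set_printoptions(precision=4,suppress=True)
im,d,K,T=snap("side","side0"); print(K,T)
for n in("top","side"):
    for t in ["bolt_tab","bolt_hump","bolt_keep","tray"]:
        b=imaging.tip_of(t,n)
        print(n,t,[(np.round(x["xy"],1),round(x["score"],2)) for x in b[:3]])
im=cv2.imread("pics/top0.png"); c=im[150:370,200:500]; cv2.imwrite("pics/top0c.png",cv2.resize(c,(800,587),interpolation=cv2.INTER_CUBIC))
E
```

```text
[[518.58     0.     321.7381]
 [  0.     518.58   235.151 ]
 [  0.       0.       1.    ]] [[-0.9849 -0.1045  0.1382  0.3644]
 [-0.1724  0.6739 -0.7184  0.9791]
 [-0.018  -0.7314 -0.6817  1.0313]
 [ 0.      0.      0.      1.    ]]
top bolt_tab [(array([336.7, 210.4]), 0.7), (array([457.2, 214.7]), 0.35)]
top bolt_hump [(array([344.8, 203.3]), 0.84), (array([385.7, 243.5]), 0.2)]
top bolt_keep [(array([389.1, 205.9]), 0.95)]
top tray [(array([275.5, 218.1]), 0.71)]
side bolt_tab [(array([304.2, 212. ]), 0.76), (array([291. , 298.7]), 0.64), (array([326., 172.]), 0.15)]
side bolt_hump [(array([292.5, 206.7]), 0.94)]
side bolt_keep [(array([302.4, 182.9]), 0.58)]
side tray [(array([282.8, 297. ]), 0.72), (array([251.9, 241.9]), 0.15)]
```

View pics/top0.png

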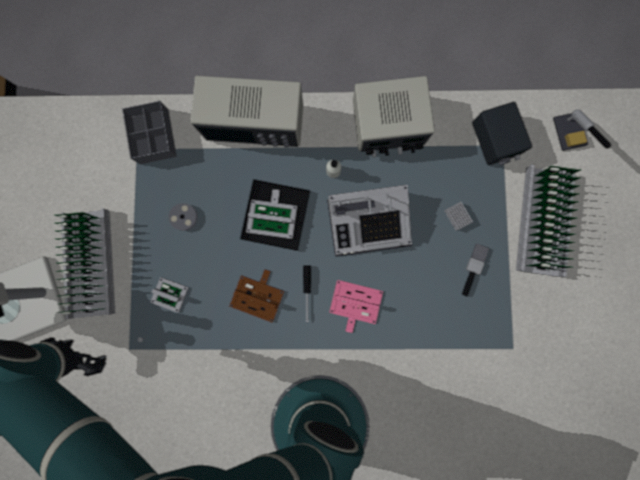

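View pics/top0c.png

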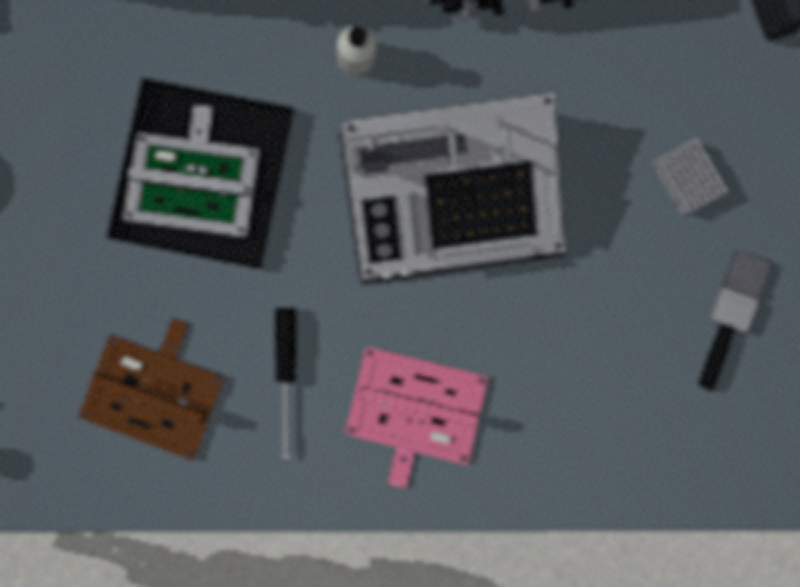

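View pics/side0.png

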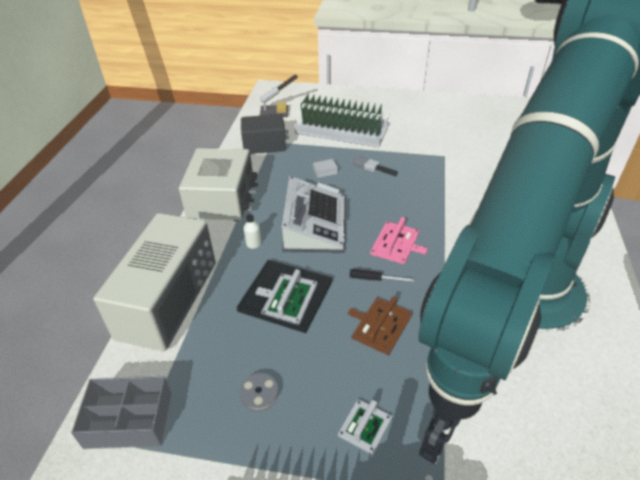

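The top picture shows the green carrier in the black tray at about (273,217) with its ear pointing up, away from the robot. The cradle is at (372,220). The brown and pink look-alikes, driver and bystanders all lie nearer the robot or off to the side.

```bash
python3 - <<'E'
from h import *
np.set_printoptions(precision=4,suppress=True)
z=np.load("pics/top0.npz"); K,T,d=z["K"],z["T"],z["d"]
for n,(u,v) in dict(handle=(272,216),ear=(275,194),tab=(336.7,210.4),hump=(344.8,203.3),keep=(389,206),stop=(385,244),nest=(381.8,227.6),floor=(320,330), c1=(330,196),c2=(407,186),c3=(335,255),c4=(412,248)).items():
    dd=d[int(v),int(u)]; print(n,px2w(u,v,dd,K,T))
print(cam("wrist")[0], imaging.camera_info("wrist")["hand_eye"])
print(q2R(readout.get_obs()["ee_rot"]))
c=cloud(d,K,T); print(c[330,300:340:10])
E
```

```text
handle [0.6133 0.1355 0.0483]
ear [0.687  0.1313 0.0088]
tab [ 0.6168 -0.0544  0.128 ]
hump [ 0.6404 -0.0783  0.105 ]
keep [ 0.6341 -0.2059  0.089 ]
stop [ 0.5285 -0.1994  0.037 ]
nest [ 0.5759 -0.189   0.0512]
floor [ 0.2737 -0.0047 -0.0033]
c1 [ 0.6639 -0.0366  0.0935]
c2 [ 0.6908 -0.2578  0.095 ]
c3 [ 0.4981 -0.0516  0.0074]
c4 [ 0.5184 -0.2864 -0.0008]
[[415.6731   0.     318.7699]
 [  0.     415.6731 240.7939]
 [  0.       0.       1.    ]] [[ 1.      0.0007 -0.0019 -0.0003]
 [ 0.002  -0.2831  0.9591 -0.1186]
 [ 0.0001 -0.9591 -0.2831  0.0716]
 [ 0.      0.      0.      1.    ]]
[[ 0.4104  0.     -0.9119]
 [ 0.9119 -0.0001  0.4104]
 [-0.0001 -1.     -0.    ]]
[[ 0.2745  0.0551  0.0022]
 [ 0.2745  0.0252  0.0028]
 [ 0.2737 -0.0047 -0.0033]
 [ 0.2739 -0.0347 -0.0006]]
```

```bash
cat >> h.py <<'E'
def plan(goalp,goalR,N,start=None):
    """per-row tool-frame shift(mm)+rotvec, straight line, N rows"""
    o=readout.get_obs()
    p0=np.array(o["eef_pos"]);R0=q2R(o["ee_rot"])
    if start is not None: p0,R0=start
    rv=R.from_matrix(R0.T@goalR).as_rotvec()/N
    st=(np.asarray(goalp)-p0)/N
    Rc=R0
    for i in range(N):
        s=Rc.T@st*1000
        print(np.round(s,1).tolist(),np.round(rv,4).tolist()); Rc=Rc@R.from_rotvec(rv).as_matrix()
def toolR(yaw,pitch=0.0):
    """tool x along horizontal heading yaw raised by pitch (up the slope), tool y into the surface"""
    x=np.array([np.cos(yaw)*np.cos(pitch),np.sin(yaw)*np.cos(pitch),np.sin(pitch)])
    y=-np.array([-np.cos(yaw)*np.sin(pitch),-np.sin(yaw)*np.sin(pitch),np.cos(pitch)])
    return np.stack([x,y,np.cross(x,y)],1)
E
python3 - <<'E'
from h import *
print(readout.get_obs()["t"])
plan([0.613,0.135,0.21],toolR(np.radians(-6)),12)
E
```

```text
1.05
[-20.9, 3.9, -42.0] [0.0, 0.1044, -0.0]
[-16.4, 3.9, -43.9] [0.0, 0.1044, -0.0]
[-11.7, 3.9, -45.4] [0.0, 0.1044, -0.0]
[-6.9, 3.9, -46.4] [0.0, 0.1044, -0.0]
[-2.0, 3.9, -46.8] [0.0, 0.1044, -0.0]
[2.8, 3.9, -46.8] [0.0, 0.1044, -0.0]
[7.7, 3.9, -46.2] [0.0, 0.1044, -0.0]
[12.5, 3.9, -45.2] [0.0, 0.1044, -0.0]
[17.1, 3.9, -43.6] [0.0, 0.1044, -0.0]
[21.6, 3.9, -41.6] [0.0, 0.1044, -0.0]
[25.8, 3.9, -39.1] [0.0, 0.1044, -0.0]
[29.7, 3.9, -36.2] [0.0, 0.1044, -0.0]
```

```bash
python3 -m creep '[[-21,4,-42,0,0.104,0,-1],[-16,4,-44,0,0.104,0,-1],[-12,4,-45,0,0.104,0,-1],[-7,4,-46,0,0.104,0,-1],[-2,4,-47,0,0.104,0,-1],[3,4,-47,0,0.104,0,-1],[8,4,-46,0,0.104,0,-1],[12,4,-45,0,0.104,0,-1],[17,4,-44,0,0.104,0,-1],[22,4,-42,0,0.104,0,-1],[26,4,-39,0,0.104,0,-1],[30,4,-36,0,0.104,0,-1],[0,0,0,0,0,0,-1],[0,0,0,0,0,0,-1]]' 60
python3 - <<'E'
from h import *
im,d,K,T=snap("wrist","w1")
for t in ["carrier_handle","carrier_ear","carrier"]:
    for x in imaging.tip_of(t,"wrist")[:2]:
        u,v=x["xy"]; print(t,np.round(x["xy"],1),round(x["score"],2),px2w(u,v,d[int(v),int(u)],K,T))
o=readout.get_obs();print(o["t"],o["eef_pos"],q2R(o["ee_rot"]))
E
```

```text
t: 2.8
eef_pos: [0.6142, 0.1363, 0.2082]
ee_rot: [0.706, -0.706, 0.035, -0.035]
wrist_force: [0.2, 1.2, 0.4]
grip_width: 0.0855
carrier_handle [315.3 217.2] 0.77 [0.61260847 0.14310832 0.05170168]
carrier_ear [413.2 209.6] 0.69 [0.68725334 0.13226363 0.01171155]
carrier_ear [ 93.7 199.9] 0.63 [0.44172501 0.16378804 0.00910369]
carrier [318.6 203.5] 0.92 [0.61574816 0.15204054 0.05045406]
carrier [  0.  176.3] 0.83 [0.37589495 0.18878003 0.01000367]
3.0 [0.61404187 0.13694494 0.20849865] [[ 9.95172381e-01  9.55110030e-05  9.81423646e-02]
 [-9.81423948e-02  3.92707008e-04  9.95172305e-01]
 [ 5.65087106e-05 -9.99999918e-01  4.00184847e-04]]
```

View pics/w1.png

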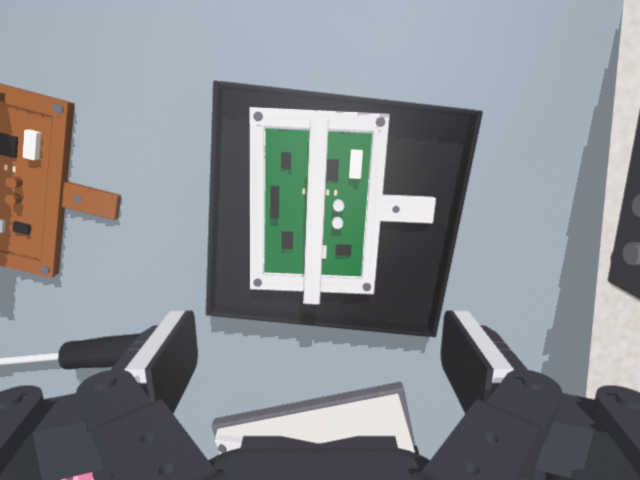

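The wrist view shows the green carrier in the tray, with the bar running from (318,118) to (312,303) and the ear at (408,209) towards +x. I'll fit the bar from depth.

```bash
python3 - <<'E'
from h import *
np.set_printoptions(precision=4,suppress=True)
z=np.load("pics/w1.npz"); K,T,d=z["K"],z["T"],z["d"]
c=cloud(d,K,T); v,u=np.mgrid[:480,:640]
m=(u>295)&(u<335)&(v>112)&(v<308)&(c[...,2]>0.043)&(c[...,2]<0.062)&(d>0)
p=c[m]; print(m.sum(),np.median(p,0),p.min(0),p.max(0))
(vx,vy,x0,y0)=cv2.fitLine(p[:,:2].astype(np.float32),cv2.DIST_HUBER,0,.01,.01).ravel()
print("yaw from bar",np.degrees(np.arctan2(vx,-vy)) , np.degrees(np.arctan2(-vx,vy)))
t=(p[:,:2]-[x0,y0])@[vx,vy]; print(x0,y0,t.min(),t.max(), np.percentile(t,[1,99]))
mid=(np.percentile(t,1)+np.percentile(t,99))/2; print("mid",x0+mid*vx,y0+mid*vy)
# plate from bright pixels
mm=(u>245)&(u<392)&(v>104)&(v<297)&(c[...,2]>0.009)&(c[...,2]<0.022)
g=cv2.cvtColor(z["im"],cv2.COLOR_RGB2GRAY)>120
r=cv2.minAreaRect(c[mm&g][:,:2].astype(np.float32)*1000); print(r)
# tray floor
m2=(u>220)&(u<245)&(v>200)&(v<250); print(np.median(c[m2],0))
m3=(u>100)&(u<180)&(v>250)&(v<290); print(np.median(c[m3],0))
E
```

```text
3274 [0.6129 0.1497 0.051 ] [0.5972 0.0782 0.0477] [0.6272 0.2083 0.0536]
yaw from bar 171.78317 -8.21683
0.61268675 0.1477445 -0.06939703144624866 0.060618562770209855 [-0.0673  0.0595]
mid 0.6121344536420221 0.1439197719756141
((616.9715576171875, 142.3885498046875), (140.61814880371094, 109.59136199951172), 81.72201538085938)
[0.5447 0.1325 0.0052]
[0.4614 0.1011 0.0021]
```

```bash
python3 - <<'E'
from h import *
plan([0.6131,0.1437,0.051],toolR(np.radians(-8.2)),6)
E
```

```text
[-0.3, 26.3, 1.1] [-0.0001, 0.0075, 0.0]
[-0.3, 26.3, 1.1] [-0.0001, 0.0075, 0.0]
[-0.3, 26.3, 1.1] [-0.0001, 0.0075, 0.0]
[-0.3, 26.2, 1.1] [-0.0001, 0.0075, 0.0]
[-0.3, 26.2, 1.1] [-0.0001, 0.0075, 0.0]
[-0.3, 26.2, 1.1] [-0.0001, 0.0075, 0.0]
```

```bash
python3 -m creep '[[-1,30,2.5,0,0.015,0,-1],[-1,30,2,0,0.015,0,-1],[0,30,2,0,0.015,0,-1],[0,30,0,0,0,0,-1],[0,25,0,0,0,0,-1],[0,12.5,0,0,0,0,-1],[0,0,0,0,0,0,-1],[0,0,0,0,0,0,-1]]' 60
python3 - <<'E'
from h import *
im,d,K,T=snap("wrist","w2")
E
```

```text
t: 4.0
eef_pos: [0.6137, 0.1428, 0.0518]
ee_rot: [0.705, -0.705, 0.051, -0.052]
wrist_force: [0.2, -0.3, 0.4]
grip_width: 0.0854
```

View pics/w2.png

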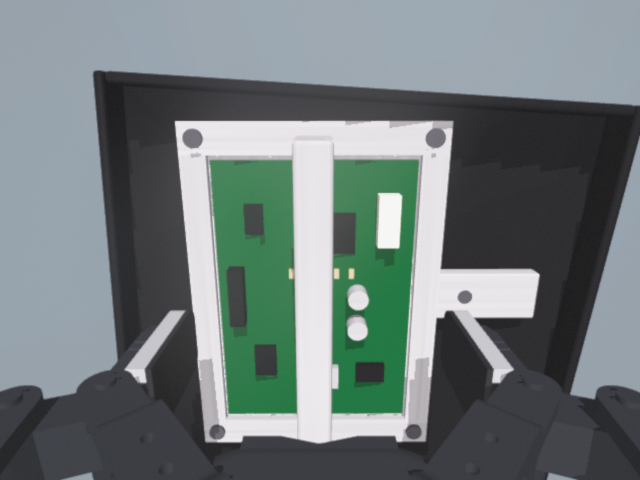

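The bar sits vertical and centred between the fingers, at columns 295–333. Closing.

```bash
python3 -m creep '[[0,0,0,0,0,0,1],[0,0,0,0,0,0,1],[0,0,0,0,0,0,1],[0,0,0,0,0,0,1],[0,0,0,0,0,0,1],[0,0,0,0,0,0,1],[0,-8,0,0,0,0,1],[0,-8,0,0,0,0,1],[0,-4,0,0,0,0,1]]' 60
python3 - <<'E'
from h import *
im,d,K,T=snap("wrist","w3")
E
```

```text
t: 5.18
eef_pos: [0.6133, 0.1426, 0.0715]
ee_rot: [0.705, -0.705, 0.051, -0.051]
wrist_force: [-0.1, -0.0, -2.6]
grip_width: 0.0109
```

View pics/w3.png

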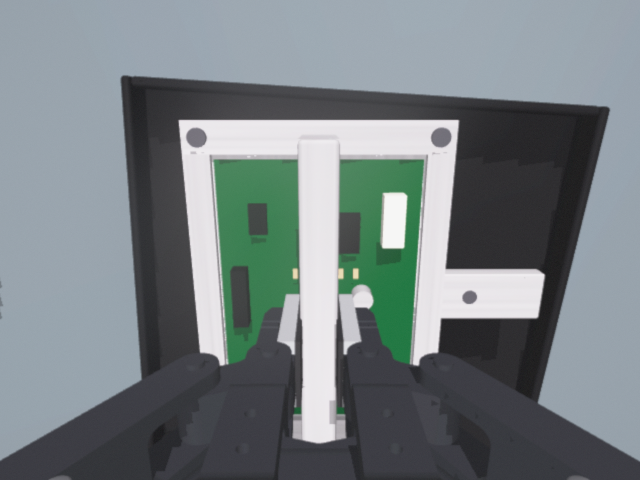

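The carrier is held, at about 2.6 N. It would hide the cradle from the wrist camera, so I'll set it back, look at the cradle with the hand empty, then regrasp. There is plenty of time.

```bash
python3 -m creep '[[0,8,0,0,0,0,1],[0,8,0,0,0,0,1],[0,4,0,0,0,0,1],[0,0,0,0,0,0,1],[0,0,0,0,0,0,-1],[0,0,0,0,0,0,-1],[0,0,0,0,0,0,-1],[0,-30,0,0,0,0,-1],[0,-40,0,0,0,0,-1],[0,-50,0,0,0,0,-1]]' 60
python3 - <<'E'
from h import *
o=readout.get_obs();print(o["eef_pos"],o["t"])
plan([0.59,-0.07,0.30],toolR(np.radians(5)),6)
E
```

```text
t: 6.48
eef_pos: [0.6127, 0.1425, 0.1714]
ee_rot: [-0.705, 0.706, -0.052, 0.051]
wrist_force: [0.9, 0.8, 0.5]
grip_width: 0.0857
[0.61265634 0.14249219 0.17141208] 6.475
[1.4, -21.4, -35.6] [0.0001, -0.0387, -0.0002]
[-0.0, -21.4, -35.6] [0.0001, -0.0387, -0.0002]
[-1.4, -21.4, -35.6] [0.0001, -0.0387, -0.0002]
[-2.8, -21.4, -35.5] [0.0001, -0.0387, -0.0002]
[-4.1, -21.4, -35.4] [0.0001, -0.0387, -0.0002]
[-5.5, -21.4, -35.2] [0.0001, -0.0387, -0.0002]
```

```bash
python3 -m creep '[[1.4,-21.4,-35.6,0,-0.039,0,-1],[0,-21.4,-35.6,0,-0.039,0,-1],[-1.4,-21.4,-35.6,0,-0.039,0,-1],[-2.8,-21.4,-35.5,0,-0.039,0,-1],[-4,-21.4,-35.4,0,-0.039,0,-1],[-5.5,-21.4,-35,0,-0.039,0,-1],[0,0,0,0,0,0,-1],[0,0,0,0,0,0,-1]]'
python3 - <<'E'
from h import *
np.set_printoptions(precision=4,suppress=True)
im,d,K,T=snap("wrist","n1")
for t in ["nest","nest_stop","bolt_tab","bolt_hump","bolt_keep"]:
    for x in imaging.tip_of(t,"wrist")[:2]:
        u,v=x["xy"]; print(t,np.round(x["xy"],1),round(x["score"],2),px2w(u,v,d[int(v),int(u)],K,T))
E
```

```text
t: 7.48
eef_pos: [0.5907, -0.0691, 0.2989]
ee_rot: [0.707, -0.706, -0.031, 0.032]
wrist_force: [-0.1, 0.7, -0.2]
grip_width: 0.0855
nest [299.8 312.1] 0.58 [ 0.5819 -0.1782  0.0538]
nest_stop [252.2 309.1] 0.62 [ 0.534  -0.1876  0.0369]
bolt_tab [358.7 215.3] 0.69 [ 0.6169 -0.0589  0.1423]
bolt_hump [386.7 235.1] 0.62 [ 0.6445 -0.0805  0.1067]
bolt_keep [359.8 379.4] 0.68 [ 0.6367 -0.2025  0.1194]
```

View pics/n1.png

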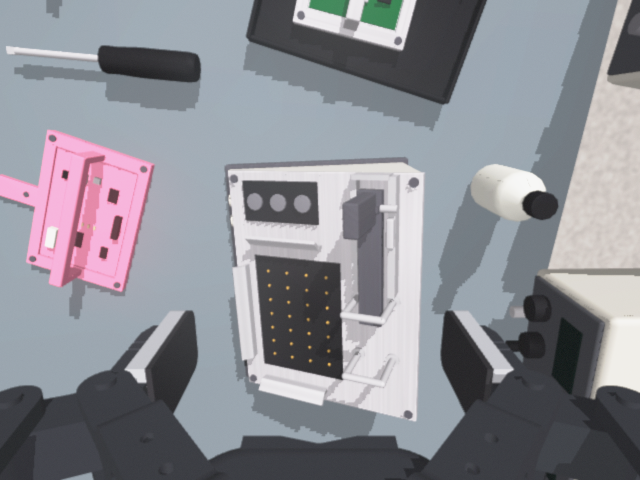

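```bash
cat >> h.py <<'E'
def nestT(x,y,yaw,z=0.052,pitch=np.radians(23)):
    Rn=np.stack([toolR(yaw,pitch)[:,0],-toolR(yaw,pitch)[:,2]*-1,-toolR(yaw,pitch)[:,1]],1)
    M=np.eye(4);M[:3,:3]=Rn;M[:3,3]=[x,y,z];return M
E
python3 - <<'E'
from h import *
np.set_printoptions(precision=4,suppress=True)
z=np.load("pics/n1.npz"); K,T,d=z["K"],z["T"],z["d"]; c=cloud(d,K,T)
v,u=np.mgrid[:480,:640]
# deck plane from board region & light deck
m=(u>268)&(u<335)&(v>270)&(v<360)&(d>0); p=c[m]
A=np.c_[p[:,:2],np.ones(len(p))]; s=np.linalg.lstsq(A,p[:,2],rcond=None)[0]; print("slope",np.degrees(np.arctan(np.hypot(*s[:2]))),"yaw",np.degrees(np.arctan2(s[1],s[0])),s, (A@s-p[:,2]).std())
yaw=np.arctan2(s[1],s[0])
# origin guess from hump + keep + stop
for nm,P,l in [("hump",[.6445,-.0805,.1067],[.093,.0955,.021]),("keep",[.6367,-.2025,.1194],[.076,-.027,.041]),("stop",[.534,-.1876,.0369],[-.051,0,0])]:
  for yw in (yaw,np.radians(7)):
    M=nestT(0,0,yw,0); print(nm,np.degrees(yw),np.array(P)-M[:3,:3]@l)
print(nestT(0,0,0))
E
```

```text
slope 22.989156861639824 yaw 7.180566806285995 [ 0.4209  0.053  -0.1814] 0.0007004997606365051
hump 7.180566806285995 [ 0.5796 -0.1849  0.051 ]
hump 7.0 [ 0.5793 -0.1847  0.051 ]
keep 7.180566806285995 [ 0.5798 -0.1825  0.052 ]
keep 7.0 [ 0.5799 -0.1823  0.052 ]
stop 7.180566806285995 [ 0.5806 -0.1817  0.0568]
stop 7.0 [ 0.5806 -0.1819  0.0568]
[[ 0.9205 -0.     -0.3907  0.    ]
 [ 0.      1.     -0.      0.    ]
 [ 0.3907  0.      0.9205  0.052 ]
 [ 0.      0.      0.      1.    ]]
```

```bash
python3 - <<'E'
from h import *
np.set_printoptions(precision=4,suppress=True)
z=np.load("pics/n1.npz"); K,T,d=z["K"],z["T"],z["d"]; c=cloud(d,K,T); im=z["im"]
M=nestT(.580,-.183,np.radians(7.1)); n=(c-M[:3,3])@M[:3,:3]
def dep(x,y): 
    pass
# deck plane offset
v,u=np.mgrid[:480,:640]
m=(u>268)&(u<335)&(v>270)&(v<360); print("deck z",np.median(n[m][:,2]))
# tab top
x,y,zz=n[...,0],n[...,1],n[...,2]
m=(zz>.055)&(zz<.075)&(x>.05)&(x<.1)&(y>.08)&(y<.16); print("tab",m.sum(),np.percentile(n[m],[2,50,98],axis=0))
m=(zz>.016)&(zz<.020)&(x>.05)&(x<.1)&(y>0)&(y<.12); print("bolt bar top",m.sum(),np.percentile(n[m],[2,50,98],axis=0))
m=(zz>.038)&(x>.05)&(x<.1)&(y>-.05)&(y<-0.01); print("keep",m.sum(),np.percentile(n[m],[2,50,98],axis=0))
m=(zz>.038)&(x>.05)&(x<.1)&(y>0.01)&(y<.06); print("staple2",m.sum(),np.percentile(n[m],[2,50,98],axis=0))
m=(zz>.019)&(zz<.023)&(x>.085)&(x<.1)&(y>0.06)&(y<.13); print("hump",m.sum(),np.percentile(n[m],[2,50,98],axis=0))
m=(zz>.013)&(zz<.018)&(x>-.08)&(x<-.045)&(abs(y)<.06); print("stop top",m.sum(),np.percentile(n[m],[2,50,98],axis=0))
m=(zz>.013)&(zz<.018)&(x>-.06)&(x<.04)&(y>.06)&(y<.1); print("L guide",m.sum(),np.percentile(n[m],[2,50,98],axis=0))
m=(zz>.013)&(zz<.018)&(x>-.06)&(x<.04)&(y<-.06)&(y>-.1); print("R guide",m.sum(),np.percentile(n[m],[2,50,98],axis=0))
# overlay expected model points
def W(l): return M[:3,:3]@np.array(l)+M[:3,3]
img=im[:,:,::-1].copy()
for l in [(.05,.07,0),(.05,-.07,0),(-.05,.07,0),(-.05,-.07,0),(-.051,.05,0),(-.051,-.05,0),(-.043,.0725,.008),(.027,.0725,.008),(-.043,-.0725,.008),(.027,-.0725,.008),(.093,.0955,.021),(.076,-.027,.041),(.076,.03,.041),(.076,.12,.064),(.06,.12,.064),(0,0,0)]:
    q,_=w2px(W(l),K,T); cv2.circle(img,tuple(int(round(a)) for a in q),1,(0,0,255),-1)
cv2.imwrite("pics/n1o.png",cv2.resize(img[150:430,200:460],(742,800*1)[:2] if 0 else (557,600),interpolation=cv2.INTER_CUBIC))
E
```

```text
deck z 0.000948553967629096
tab 742 [[0.0716 0.1028 0.0563]
 [0.0786 0.1159 0.0641]
 [0.083  0.1274 0.0657]]
bolt bar top 2336 [[0.0676 0.0148 0.0168]
 [0.0794 0.0638 0.0185]
 [0.0967 0.1168 0.0198]]
keep 309 [[ 0.0604 -0.0295  0.0383]
 [ 0.0787 -0.0258  0.0407]
 [ 0.096  -0.0239  0.0425]]
staple2 332 [[0.0603 0.0273 0.0385]
 [0.0783 0.0309 0.0408]
 [0.0955 0.0329 0.0427]]
hump 378 [[0.0856 0.0699 0.0191]
 [0.0937 0.1007 0.0209]
 [0.0983 0.1173 0.0227]]
stop top 621 [[-0.0596 -0.0485  0.0131]
 [-0.0561  0.0023  0.0152]
 [-0.0528  0.0478  0.0177]]
L guide 421 [[-0.0405  0.0758  0.0131]
 [-0.0048  0.0799  0.0159]
 [ 0.0278  0.0822  0.0178]]
R guide 437 [[-0.0396 -0.0828  0.0131]
 [-0.0039 -0.0797  0.0152]
 [ 0.028  -0.0759  0.0176]]
```

View pics/n1o.png

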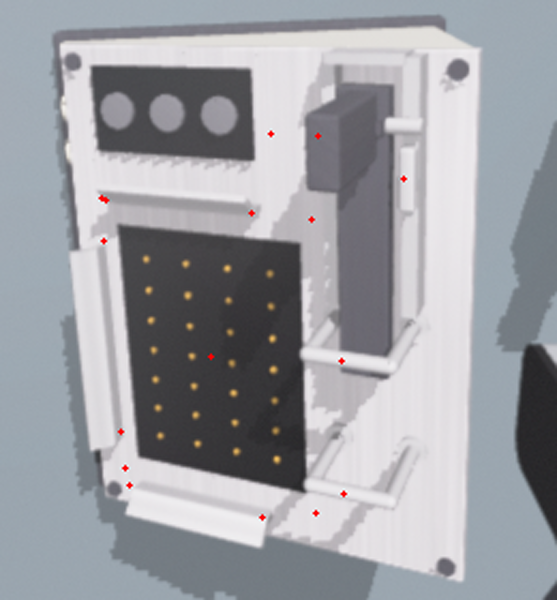

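```bash
python3 - <<'E'
from h import *
np.set_printoptions(precision=4,suppress=True)
z=np.load("pics/w3.npz"); K,T,d=z["K"],z["T"],z["d"]; im=z["im"]
c=cloud(d,K,T)
p0=np.array([.6133,.1426,.0715]); Rt=toolR(np.radians(-8.3))
t=(c-p0)@Rt
g=cv2.cvtColor(im,cv2.COLOR_RGB2GRAY).astype(int)
v,u=np.mgrid[:480,:640]
m=(u>448)&(u<535)&(v>255)&(v<335)&(g>140); q=t[m]; print("ear",np.percentile(q,[1,50,99],axis=0), "rows",np.percentile(v[m],[1,99]))
m=(u>185)&(u<450)&(v>118)&(v<150)&(g>140); q=t[m]; print("far(+y) rim",np.percentile(q,[1,50,99],axis=0))
m=(u>305)&(u<333)&(v>135)&(v<290)&(g>140); q=t[m]; print("bar",np.percentile(q,[1,50,99],axis=0))
m=(u>200)&(u<215)&(v>160)&(v<300)&(g>140); print("left rim",np.percentile(t[m],[2,50,98],axis=0))
m=(u>428)&(u<440)&(v>160)&(v<260)&(g>140); print("right rim",np.percentile(t[m],[2,50,98],axis=0))
for nm in("w1","w2"):
    z=np.load(f"pics/{nm}.npz"); c=cloud(z["d"],z["K"],z["T"]); g=cv2.cvtColor(z["im"],cv2.COLOR_RGB2GRAY)
    b=(385,434,190,228) if nm=="w1" else (445,535,255,330)
    m=(u>b[0])&(u<b[1])&(v>b[2])&(v<b[3])&(g>140); q=c[m]; print(nm,"ear world",np.percentile(q,[1,50,99],axis=0)); 
    L=cv2.fitLine(q[:,:2].astype(np.float32),cv2.DIST_HUBER,0,.01,.01).ravel(); e=L[2:]; print(e, L[:2], cv2.minAreaRect(q[:,:2].astype(np.float32)*1000))
E
```

```text
ear [[ 0.0535  0.0374 -0.0085]
 [ 0.0719  0.039   0.0028]
 [ 0.0892  0.0443  0.0113]] rows [269. 317.]
far(+y) rim [[-0.0465 -0.0007  0.0606]
 [-0.      0.0359  0.0659]
 [ 0.0457  0.0374  0.0707]]
bar [[-0.0036 -0.0015  0.0213]
 [ 0.0003 -0.0001  0.0451]
 [ 0.0042  0.0105  0.0659]]
left rim [[-0.0465  0.0347  0.0021]
 [-0.0425  0.036   0.0301]
 [-0.0396  0.0389  0.0556]]
right rim [[0.0411 0.0347 0.0189]
 [0.044  0.0359 0.0379]
 [0.047  0.0371 0.0559]]
w1 ear world [[0.6663 0.121  0.0051]
 [0.6846 0.1333 0.012 ]
 [0.7025 0.1447 0.0137]]
[0.6899 0.1325] [ 0.9652 -0.2615] ((656.0723876953125, 155.6841583251953), (36.09453201293945, 119.14494323730469), 50.49482345581055)
w2 ear world [[0.6594 0.1222 0.0066]
 [0.6842 0.1363 0.012 ]
 [0.7022 0.147  0.0578]]
[0.6815 0.1377] [ 0.9127 -0.4087] ((658.6940307617188, 159.2431640625), (33.28483200073242, 124.43109893798828), 47.453304290771484)
```

The nest fits well: yaw about 7.1°, slope 23°, origin about (0.5816, -0.183, 0.052). Going back to regrasp the carrier.

```bash
python3 - <<'E'
from h import *
G=toolR(np.radians(-8.3))
plan([0.613,0.1436,0.15],G,7)
E
```

```text
[5.9, 21.3, 30.0] [0.0, 0.0335, -0.0001]
[4.9, 21.3, 30.2] [0.0, 0.0335, -0.0001]
[3.9, 21.3, 30.3] [0.0, 0.0335, -0.0001]
[2.9, 21.3, 30.4] [0.0, 0.0335, -0.0001]
[1.8, 21.3, 30.5] [0.0, 0.0335, -0.0001]
[0.8, 21.3, 30.5] [0.0, 0.0335, -0.0001]
[-0.2, 21.3, 30.6] [0.0, 0.0335, -0.0001]
```

```bash
python3 -m creep '[[6,14,30,0,0.0335,0,-1],[5,21,30,0,0.0335,0,-1],[4,21,30.3,0,0.0335,0,-1],[3,21,30.4,0,0.0335,0,-1],[2,24,30.5,0,0.0335,0,-1],[1,24,30.5,0,0.0335,0,-1],[0,24,30.6,0,0.0335,0,-1],[0,30,0,0,0,0,-1],[0,30,0,0,0,0,-1],[0,26,0,0,0,0,-1],[0,10,0,0,0,0,-1],[0,0,0,0,0,0,-1]]'
python3 - <<'E'
from h import *
im,d,K,T=snap("wrist","w4")
plan([0.6130,0.1436,0.0515],toolR(np.radians(-8.3)),1)
E
```

```text
t: 9.28
eef_pos: [0.6141, 0.1428, 0.0541]
ee_rot: [-0.705, 0.705, -0.052, 0.051]
wrist_force: [0.7, 0.2, 0.6]
grip_width: 0.0854
[-1.6, 3.3, 0.5] [-0.0001, -0.0005, 0.0005]
```

View pics/w4.png

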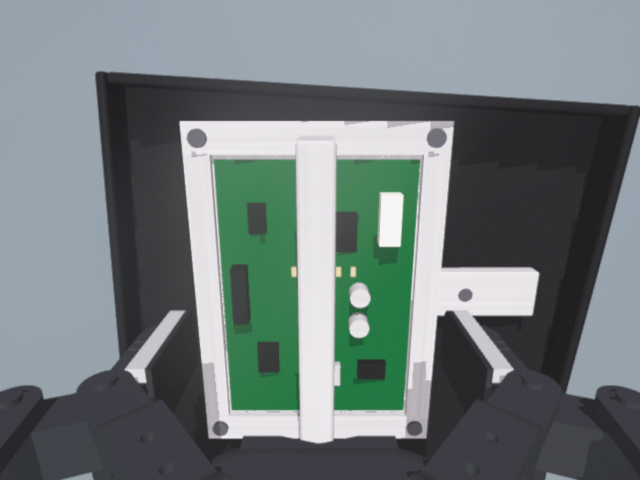

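The carrier lies as before, with the bar centred at column 316. Correct slightly, close and lift.

```bash
python3 -m creep '[[-1,3,1,0,0,0,-1],[0,0,0,0,0,0,1],[0,0,0,0,0,0,1],[0,0,0,0,0,0,1],[0,0,0,0,0,0,1],[0,0,0,0,0,0,1],[0,0,0,0,0,0,1],[0,-8,0,0,0,0,1],[0,-15,0,0,0,0,1],[0,-25,0,0,0,0,1],[0,-30,0,0,0,0,1],[0,-30,0,0,0,0,1],[0,-30,0,0,0,0,1],[0,-20,0,0,0,0,1],[0,-8,0,0,0,0,1],[0,0,0,0,0,0,1]]' 70
python3 - <<'E'
from h import *
np.set_printoptions(precision=4,suppress=True)
im,d,K,T=snap("wrist","w5")
o=readout.get_obs();p0=np.array(o["eef_pos"]);Rt=q2R(o["ee_rot"]);print(p0)
t=(cloud(d,K,T)-p0)@Rt
g=cv2.cvtColor(im,cv2.COLOR_RGB2GRAY).astype(int);v,u=np.mgrid[:480,:640]
m=(u>448)&(u<535)&(v>255)&(v<335)&(g>140); q=t[m]; print("ear",np.percentile(q,[1,50,99],axis=0))
m=(u>185)&(u<450)&(v>118)&(v<150)&(g>140); print("far(+y) rim",np.percentile(t[m],[1,50,99],axis=0))
M=nestT(.5816,-.183,np.radians(7.1))
P=M[:3,:3]@np.array([0.001,-.001,.048+.045])+M[:3,3]; print(P)
plan(P+[0,0,.0],toolR(np.radians(7.1),np.radians(23)),9)
E
```

```text
t: 11.32
eef_pos: [0.6132, 0.144, 0.2171]
ee_rot: [-0.705, 0.705, -0.051, 0.051]
wrist_force: [0.1, -0.4, -3.5]
grip_width: 0.0107
[0.613  0.1439 0.2165]
ear [[ 0.0541  0.0373 -0.1143]
 [ 0.0835  0.0396 -0.006 ]
 [ 0.1891  0.2158  0.0099]]
far(+y) rim [[-0.0922 -0.0004  0.0605]
 [-0.0006  0.0358  0.0655]
 [ 0.0459  0.2148  0.0697]]
[ 0.5466 -0.1884  0.138 ]
[-1.9, 8.7, -37.6] [0.006, -0.0295, -0.0444]
[-3.4, 8.4, -37.6] [0.006, -0.0295, -0.0444]
[-4.9, 8.0, -37.5] [0.006, -0.0295, -0.0444]
[-6.4, 7.5, -37.4] [0.006, -0.0295, -0.0444]
[-7.8, 7.0, -37.2] [0.006, -0.0295, -0.0444]
[-9.2, 6.4, -37.0] [0.006, -0.0295, -0.0444]
[-10.5, 5.7, -36.7] [0.006, -0.0295, -0.0444]
[-11.8, 5.0, -36.4] [0.006, -0.0295, -0.0444]
[-13.1, 4.2, -36.1] [0.006, -0.0295, -0.0444]
```

View pics/w5.png

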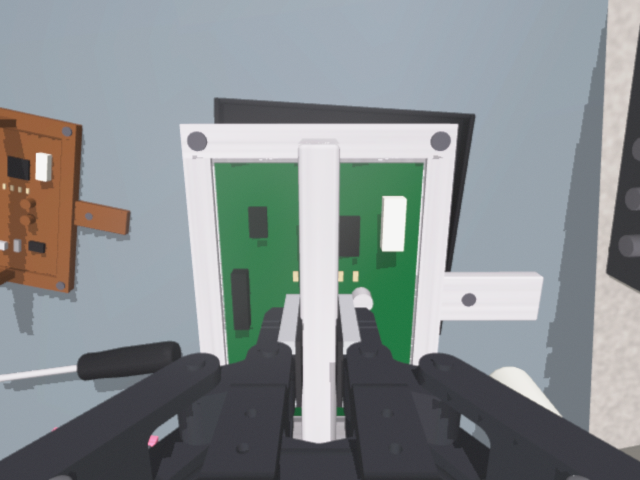

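```bash
python3 - <<'E'
from h import *
np.set_printoptions(precision=4,suppress=True)
M=nestT(.5816,-.183,np.radians(7.1))
P=M[:3,:3]@np.array([0.001,-.0005,.048+.1])+M[:3,3]; print(P)
plan(P,toolR(np.radians(7.1),np.radians(23)),10)
E
```

```text
[ 0.5252 -0.1905  0.1886]
[-3.8, 2.8, -34.4] [0.0054, -0.0266, -0.04]
[-4.9, 2.4, -34.3] [0.0054, -0.0266, -0.04]
[-5.9, 2.0, -34.1] [0.0054, -0.0266, -0.04]
[-6.8, 1.6, -34.0] [0.0054, -0.0266, -0.04]
[-7.8, 1.1, -33.8] [0.0054, -0.0266, -0.04]
[-8.7, 0.6, -33.6] [0.0054, -0.0266, -0.04]
[-9.6, 0.1, -33.3] [0.0054, -0.0266, -0.04]
[-10.5, -0.5, -33.1] [0.0054, -0.0266, -0.04]
[-11.3, -1.1, -32.8] [0.0054, -0.0266, -0.04]
[-12.1, -1.8, -32.4] [0.0054, -0.0266, -0.04]
```

```bash
python3 -m creep '[[-4,0,-34.4,0.0054,-0.0266,-0.04,1],[-5,0,-34.3,0.0054,-0.0266,-0.04,1],[-6,0,-34.1,0.0054,-0.0266,-0.04,1],[-7,1.6,-34,0.0054,-0.0266,-0.04,1],[-8,1.1,-33.8,0.0054,-0.0266,-0.04,1],[-8.7,0.6,-33.6,0.0054,-0.0266,-0.04,1],[-9.6,0,-33.3,0.0054,-0.0266,-0.04,1],[-10.5,-0.5,-33.1,0.0054,-0.0266,-0.04,1],[-11,2,-32.8,0.0054,-0.0266,-0.04,1],[-12,3,-32.4,0.0054,-0.0266,-0.04,1],[0,0,0,0,0,0,1],[0,0,0,0,0,0,1]]'
python3 - <<'E'
from h import *
np.set_printoptions(precision=4,suppress=True)
im,d,K,T=snap("wrist","w6")
snap("side","s6")
z=cv2.imread("pics/s6.png"); cv2.imwrite("pics/s6c.png",cv2.resize(z[130:290,220:420],(800,640))[:600])
M=nestT(.5816,-.183,np.radians(7.1)); o=readout.get_obs()
print((np.array(o["eef_pos"])-M[:3,3])@M[:3,:3], R.from_matrix(toolR(np.radians(7.1),np.radians(23)).T@q2R(o["ee_rot"])).as_rotvec(),o["wrist_force"])
E
```

```text
t: 12.88
eef_pos: [0.5273, -0.1899, 0.1886]
ee_rot: [0.7, -0.683, -0.183, -0.098]
wrist_force: [0.4, -0.3, -2.6]
grip_width: 0.0106
[0.0038 0.0005 0.1473] [ 0.0007 -0.0014 -0.0003] [-0.5721 -0.2478 -3.0685]
```

View pics/w6.png

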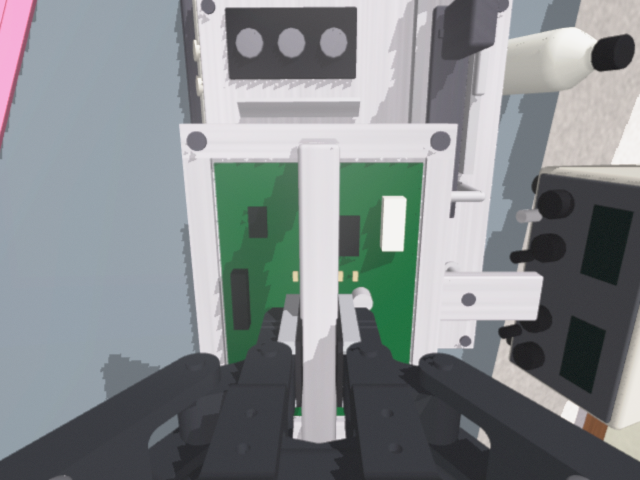

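View pics/s6c.png

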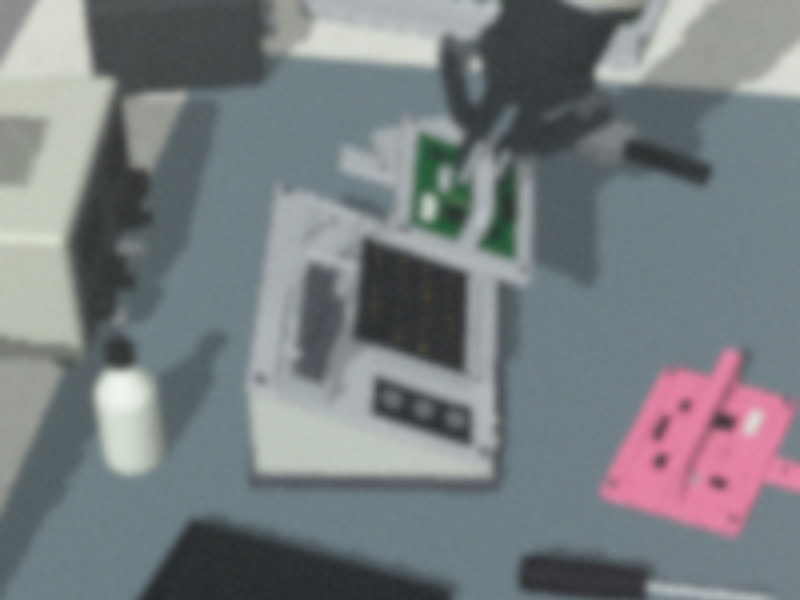

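The carrier hangs parallel above the nest, with the left guide visible at row 108, the staple at (465,195) and the tab at (470,25). I'll re-measure the nest features from this pose.

```bash
python3 - <<'E'
from h import *
np.set_printoptions(precision=4,suppress=True)
z=np.load("pics/w6.npz"); K,T,d=z["K"],z["T"],z["d"]; c=cloud(d,K,T)
M=nestT(.5816,-.183,np.radians(7.1)); n=(c-M[:3,3])@M[:3,:3]; x,y,zz=n[...,0],n[...,1],n[...,2]
v,u=np.mgrid[:480,:640]
def st(nm,m): print(nm,m.sum(),np.percentile(n[m],[2,50,98],axis=0).ravel())
st("deck",(u>370)&(u<400)&(v>20)&(v<90))
st("guideL top",(v>90)&(v<122)&(zz>.012)&(zz<.02)&(x<.05)&(y>.06)&(y<.1))
st("guideL low",(v>90)&(v<122)&(zz>.003)&(zz<.009)&(x<.05)&(y>.06)&(y<.1))
st("tab top",(zz>.058)&(zz<.072)&(x>.05)&(x<.1)&(y>.08)&(y<.16))
st("staple2",(zz>.036)&(zz<.046)&(x>.05)&(x<.1)&(y>0.015)&(y<.05)&(u>455))
st("bar",(zz>.015)&(zz<.020)&(x>.05)&(x<.1)&(y>0.03)&(y<.1))
st("hump",(zz>.019)&(zz<.024)&(x>.087)&(x<.1)&(y>0.06)&(y<.13))
img=z["im"][:,:,::-1].copy()
for l in [(-.043,.0725,.008),(.027,.0725,.008),(-.043,.0805,.016),(.027,.0805,.016),(.076,.03,.041),(.095,.03,.041),(.093,.0955,.021),(.093,.1075,.021),(.093,.0835,.021),(.07,.12,.064),(.082,.12,.064),(.086,.06,.018),(.066,.06,.018)]:
    q,_=w2px(M[:3,:3]@np.array(l)+M[:3,3],K,T); cv2.circle(img,tuple(int(round(a)) for a in q),1,(0,0,255),-1)
cv2.imwrite("pics/w6o.png",cv2.resize(img[0:260,180:560],(800,547),interpolation=cv2.INTER_CUBIC))
E
```

```text
deck 2001 [ 0.0339  0.0883 -0.0006  0.0421  0.1065  0.0009  0.0504  0.124   0.0024]
guideL top 2774 [-0.1716  0.0699  0.0122 -0.0297  0.0782  0.0154  0.0243  0.0849  0.0188]
guideL low 933 [-0.1512  0.0693  0.0032 -0.1427  0.0774  0.0062 -0.012   0.0862  0.0089]
tab top 1471 [0.0691 0.1018 0.0587 0.0739 0.1108 0.0645 0.0805 0.1197 0.0661]
staple2 315 [0.0783 0.0273 0.0386 0.0857 0.0305 0.0413 0.0932 0.033  0.0427]
bar 2865 [0.0654 0.0343 0.0151 0.0788 0.0808 0.0186 0.0944 0.0991 0.0199]
hump 534 [0.089  0.0842 0.0192 0.0916 0.0955 0.0216 0.0948 0.1062 0.0232]
```

View pics/w6o.png

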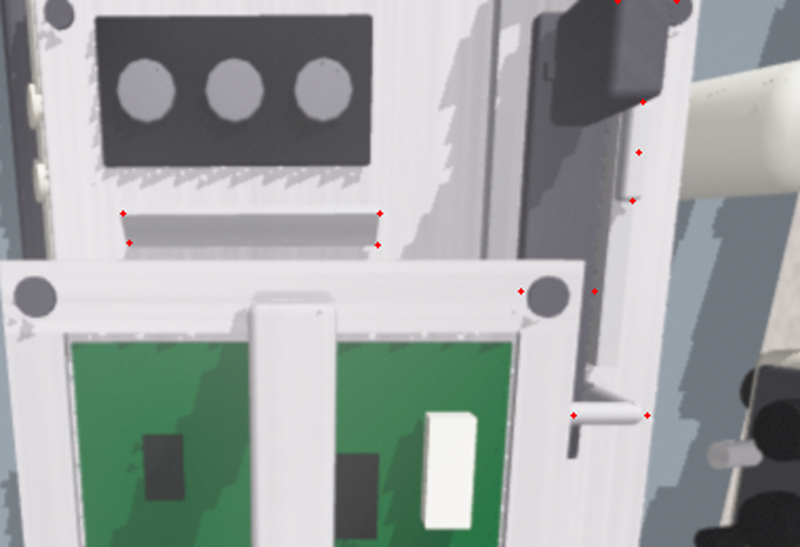

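The overlay matches to within a pixel. Descending along the deck normal.

```bash
python3 -m creep '[[-2,12,-1,0,0,0,1],[0,18,0,0,0,0,1],[0,18,0,0,0,0,1],[0,15,0,0,0,0,1],[0,9,0,0,0,0,1],[0,5,0,0,0,0,1],[0,0,0,0,0,0,1],[0,0,0,0,0,0,1]]'
python3 - <<'E'
from h import *
np.set_printoptions(precision=4,suppress=True)
im,d,K,T=snap("wrist","w7")
M=nestT(.5816,-.183,np.radians(7.1)); o=readout.get_obs()
print((np.array(o["eef_pos"])-M[:3,3])@M[:3,:3], R.from_matrix(toolR(np.radians(7.1),np.radians(23)).T@q2R(o["ee_rot"])).as_rotvec(),o["wrist_force"])
E
```

```text
t: 13.98
eef_pos: [0.5559, -0.1879, 0.1181]
ee_rot: [0.7, -0.683, -0.184, -0.098]
wrist_force: [-0.3, -1.0, -4.1]
grip_width: 0.0107
[ 0.0018 -0.0017  0.0711] [-0.0006 -0.0003 -0.0016] [ 0.1028  0.0033 -2.7598]
```

View pics/w7.png

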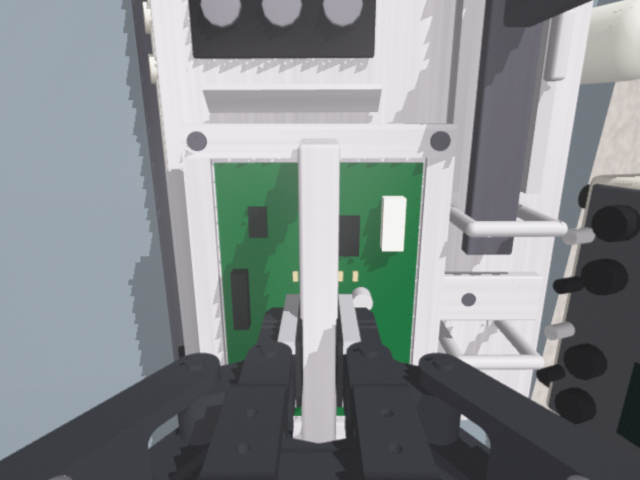

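```bash
python3 -m creep '[[0,6,0.5,0,0,0,1],[0,6,0.5,0,0,0,1],[0,4,0,0,0,0,1],[0,2,0,0,0,0,1],[0,0,0,0,0,0,1]]'
python3 - <<'E'
from h import *
np.set_printoptions(precision=4,suppress=True)
im,d,K,T=snap("wrist","w8")
M=nestT(.5816,-.183,np.radians(7.1)); o=readout.get_obs()
print((np.array(o["eef_pos"])-M[:3,3])@M[:3,:3], o["wrist_force"],o["wrist_torque"])
n=(cloud(d,K,T)-M[:3,3])@M[:3,:3]; x,y,z=n[...,0],n[...,1],n[...,2]
m=(x>.068)&(x<.084)&(y>-.03)&(y<.06)&(abs(z-.0185)<.003); q=n[m]; g=cv2.cvtColor(im,cv2.COLOR_RGB2GRAY)[m]; print("nose y",np.percentile(q[g<90][:,1],[1,2,5,50]))
E
```

```text
t: 14.65
eef_pos: [0.5627, -0.1859, 0.1009]
ee_rot: [0.7, -0.683, -0.184, -0.098]
wrist_force: [0.1, 0.2, -3.3]
grip_width: 0.0108
[ 0.0015 -0.0006  0.0526] [-0.2423  0.7286 -3.1119] [-0.1318  0.7495 -0.0116]
nose y [0.0139 0.0139 0.0141 0.0162]
```

View pics/w8.png

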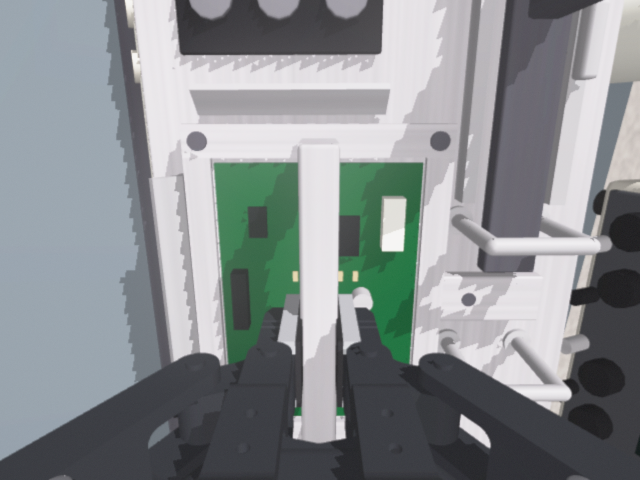

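The ear is clear of the bolt nose (nose y ≈ 14 mm, ear edge ≈ 9.5 mm) and sits between the staples. About 4–5 mm to go.

```bash
python3 -m creep '[[0,2,0,0,0,0,1],[0,1.5,0,0,0,0,1],[0,1,0,0,0,0,1],[0,0,0,0,0,0,1]]'
python3 -m creep '[[0,0.7,0,0,0,0,1],[0,0,0,0,0,0,1]]'
python3 - <<'E'
from h import *
M=nestT(.5816,-.183,np.radians(7.1)); o=readout.get_obs()
print((np.array(o["eef_pos"])-M[:3,3])@M[:3,:3], o["wrist_force"],o["wrist_torque"])
E
```

```text
t: 15.2
eef_pos: [0.5644, -0.1857, 0.0969]
ee_rot: [0.7, -0.683, -0.184, -0.098]
wrist_force: [-0.4, -1.3, -4.5]
grip_width: 0.0107
t: 15.45
eef_pos: [0.5648, -0.1856, 0.0963]
ee_rot: [0.7, -0.683, -0.184, -0.098]
wrist_force: [-0.6, 0.4, -3.0]
grip_width: 0.0105
[ 0.00161616 -0.00053963  0.04743348] [-0.58884173  0.44145837 -2.96012544] [-0.07934995  0.69445238  0.01346871]
```

Not in contact yet; step on slowly.

```bash
python3 -m creep '[[0,0.7,0,0,0,0,1],[0,0,0,0,0,0,1]]'
python3 -m creep '[[0,0.7,0,0,0,0,1],[0,0,0,0,0,0,1]]'
python3 - <<'E'
from h import *
M=nestT(.5816,-.183,np.radians(7.1)); o=readout.get_obs()
print((np.array(o["eef_pos"])-M[:3,3])@M[:3,:3], o["wrist_force"],o["wrist_torque"])
E
```

```text
t: 15.7
eef_pos: [0.565, -0.1858, 0.0962]
ee_rot: [0.7, -0.683, -0.184, -0.098]
wrist_force: [-8.0, 0.5, 10.6]
grip_width: 0.0107
t: 15.95
eef_pos: [0.5653, -0.186, 0.0963]
ee_rot: [0.7, -0.683, -0.184, -0.099]
wrist_force: [-18.1, 3.1, 26.3]
grip_width: 0.0105
[ 0.00207027 -0.00098816  0.04722552] [-18.09718128   3.11327585  26.29167696] [0.63135963 1.74931413 0.35228768]
```

Contact is on the deck. Relieve, ease down the slope, then open.

```bash
python3 -m creep '[[0,-0.8,0,0,0,0,1],[-1,0,0,0,0,0,1],[-1,0,0,0,0,0,1],[0,0,0,0,0,0,1]]'
python3 - <<'E'
from h import *
snap("wrist","w9")
M=nestT(.5816,-.183,np.radians(7.1)); o=readout.get_obs()
print((np.array(o["eef_pos"])-M[:3,3])@M[:3,:3], o["wrist_force"],o["wrist_torque"])
E
```

```text
t: 16.45
eef_pos: [0.5637, -0.1862, 0.0957]
ee_rot: [0.7, -0.683, -0.184, -0.099]
wrist_force: [-2.9, 0.4, 9.5]
grip_width: 0.0103
[ 0.00025914 -0.00094057  0.04727802] [-3.64995377 -1.04425884  8.99842333] [0.09142077 0.46663833 0.09060365]
```

View pics/w9.png

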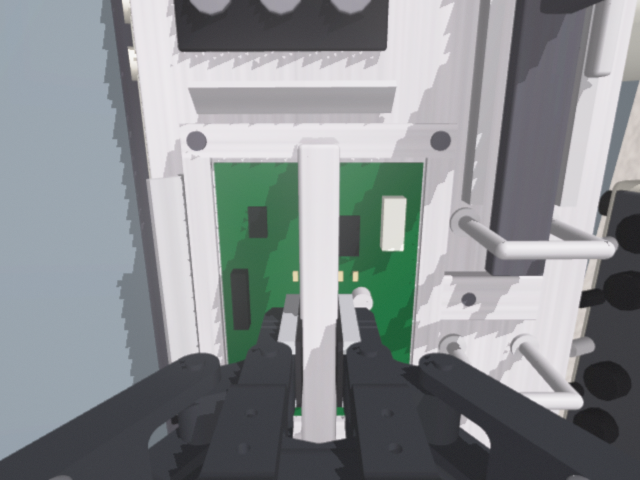

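```bash
python3 -m creep '[[0,0,0,0,0,0,0.5],[0,0,0,0,0,0,0.2],[0,0,0,0,0,0,0.2],[0,-5,0,0,0,0,0.2],[0,-20,0,0,0,0,0.2],[0,-35,0,0,0,0,0.2],[0,-40,0,0,0,0,0.2],[0,-40,0,0,0,0,0.2],[0,0,0,0,0,0,0.2]]'
python3 - <<'E'
from h import *
np.set_printoptions(precision=4,suppress=True)
im,d,K,T=snap("wrist","w10")
M=nestT(.5816,-.183,np.radians(7.1)); o=readout.get_obs()
print((np.array(o["eef_pos"])-M[:3,3])@M[:3,:3], o["wrist_force"])
n=(cloud(d,K,T)-M[:3,3])@M[:3,:3]; x,y,z=n[...,0],n[...,1],n[...,2]
def st(nm,m): print(nm,m.sum(),np.percentile(n[m],[2,50,98],axis=0).ravel())
st("tab",(z>.058)&(z<.07)&(x>.05)&(x<.1)&(y>.07)&(y<.16))
st("handle",(z>.042)&(z<.05)&(abs(x)<.03)&(abs(y)<.08))
st("ear",(z>.004)&(z<.011)&(x>.05)&(x<.105)&(abs(y)<.015))
img=im[:,:,::-1].copy()
for l in [(.05,.07,.01),(.05,-.07,.01),(-.05,.07,.01),(-.05,-.07,.01),(.097,.01,.007),(.097,-.01,.007),(.006,.065,.046),(-.006,.065,.046),(.006,-.065,.046)]:
    q,_=w2px(M[:3,:3]@np.array(l)+M[:3,3],K,T); cv2.circle(img,tuple(int(round(a)) for a in q),2,(0,0,255),-1)
cv2.imwrite("pics/w10o.png",img)
E
```

```text
t: 17.62
eef_pos: [0.5089, -0.1932, 0.2267]
ee_rot: [0.699, -0.683, -0.185, -0.1]
wrist_force: [0.7, 0.1, -0.2]
grip_width: 0.0336
[ 0.0002 -0.0006  0.188 ] [ 0.8438 -0.295   0.0818]
tab 1331 [0.0691 0.1018 0.0589 0.074  0.1145 0.0645 0.0805 0.1268 0.0661]
handle 3573 [-0.0069 -0.0625  0.0452 -0.0012  0.0058  0.0468  0.0047  0.0616  0.0482]
ear 1470 [ 0.0509 -0.0107  0.006   0.0703 -0.0005  0.0077  0.0896  0.009   0.0092]
```

View pics/w10o.png

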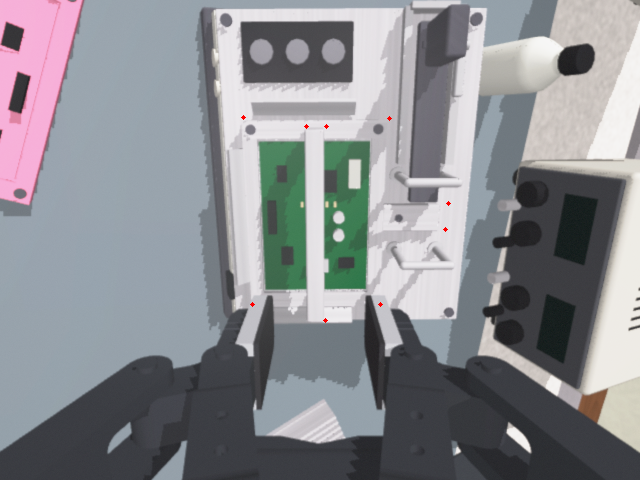

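The carrier sits in the nest: handle centre at x ≈ -1.1, y ≈ -0.4, top at 46.8 mm (nominal 46), with the ear between the staples. Next, move above the bolt tab.

```bash
python3 -m creep '[[18.5,8,29,0,0,0,0.2],[19,16,29,0,0,0,0.1],[19,16,29,0,0,0,0.1],[19,16,28,0,0,0,0.1],[0,0,0,0,0,0,0.1],[0,0,0,0,0,0,0.1]]' 60
python3 - <<'E'
from h import *
np.set_printoptions(precision=4,suppress=True)
im,d,K,T=snap("wrist","b1")
M=nestT(.5816,-.183,np.radians(7.1)); o=readout.get_obs()
print((np.array(o["eef_pos"])-M[:3,3])@M[:3,:3], o["wrist_force"],o["grip_width"],R.from_matrix(toolR(np.radians(7.1),np.radians(23)).T@q2R(o["ee_rot"])).as_rotvec())
n=(cloud(d,K,T)-M[:3,3])@M[:3,:3]; x,y,z=n[...,0],n[...,1],n[...,2]
def st(nm,m): print(nm,m.sum(),np.percentile(n[m],[2,50,98],axis=0).ravel())
st("tab",(z>.061)&(z<.07)&(x>.05)&(x<.1)&(y>.07)&(y<.16))
E
```

```text
t: 18.42
eef_pos: [0.5848, -0.0676, 0.201]
ee_rot: [0.7, -0.683, -0.183, -0.098]
wrist_force: [0.4, -0.9, 0.6]
grip_width: 0.0382
[0.0743 0.1137 0.1307] [ 0.1548 -0.7499  0.9718] 0.038595021459509604 [-0.0007  0.0007 -0.0001]
tab 1308 [0.0696 0.1033 0.0624 0.0757 0.1162 0.0649 0.0814 0.1276 0.0662]
```

View pics/b1.png

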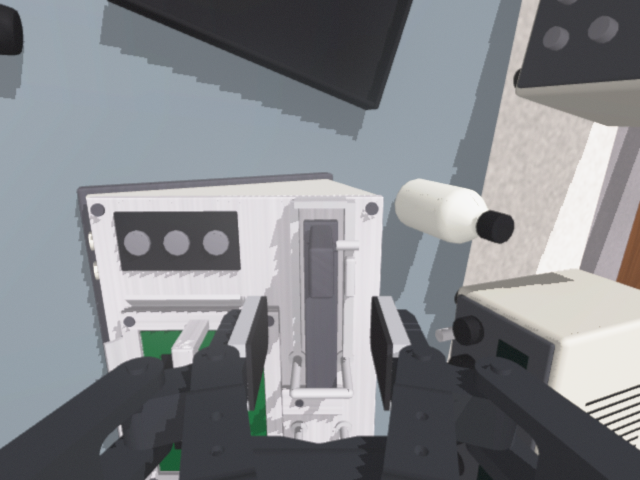

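Tab at (322,245), x ≈ 75.5, y ≈ 115 mm. Descend and grip it.

```bash
python3 -m creep '[[1,15,1,0,0,0,0.1],[0,22,0,0,0,0,0.1],[0,22,0,0,0,0,0.1],[0,14,0,0,0,0,0.1],[0,7,0,0,0,0,0.1],[0,0,0,0,0,0,0.1],[0,0,0,0,0,0,0.1]]'
python3 - <<'E'
from h import *
np.set_printoptions(precision=4,suppress=True)
im,d,K,T=snap("wrist","b2")
M=nestT(.5816,-.183,np.radians(7.1)); o=readout.get_obs()
print((np.array(o["eef_pos"])-M[:3,3])@M[:3,:3], o["wrist_force"])
E
```

```text
t: 19.35
eef_pos: [0.6172, -0.0624, 0.1292]
ee_rot: [0.7, -0.683, -0.184, -0.098]
wrist_force: [-0.9, 0.1, 0.4]
grip_width: 0.0381
[0.0764 0.1154 0.0514] [-0.2613  0.2281  0.7722]
```

View pics/b2.png

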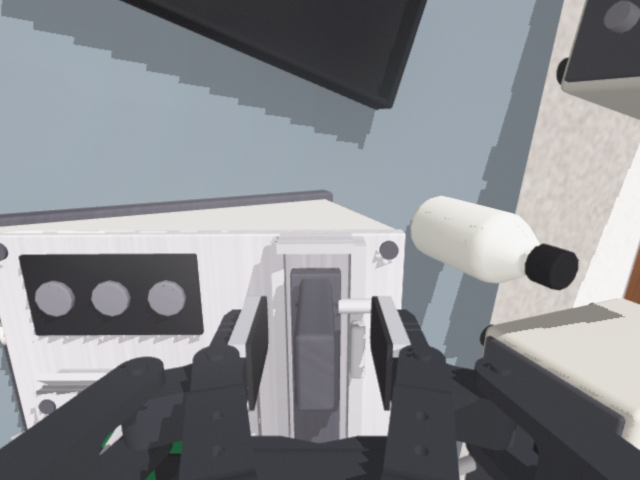

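The tab is between the pads. Close, then lift 10 mm.

```bash
python3 -m creep '[[0,0,0,0,0,0,1],[0,0,0,0,0,0,1],[0,0,0,0,0,0,1],[0,0,0,0,0,0,1],[0,-4,0,0,0,0,1],[0,-4,0,0,0,0,1],[0,-3,0,0,0,0,1],[0,0,0,0,0,0,1]]' 60
python3 - <<'E'
from h import *
np.set_printoptions(precision=4,suppress=True)
im,d,K,T=snap("wrist","b3")
M=nestT(.5816,-.183,np.radians(7.1)); o=readout.get_obs()
print((np.array(o["eef_pos"])-M[:3,3])@M[:3,:3], M[:3,:3].T@o["wrist_force"],o["grip_width"])
E
```

```text
t: 20.4
eef_pos: [0.6122, -0.0628, 0.1384]
ee_rot: [0.7, -0.683, -0.184, -0.098]
wrist_force: [-4.5, -2.6, -8.1]
grip_width: 0.0114
[0.0754 0.1155 0.0617] [-7.7516 -1.445  -5.9887] 0.011070078952318752
```

View pics/b3.png

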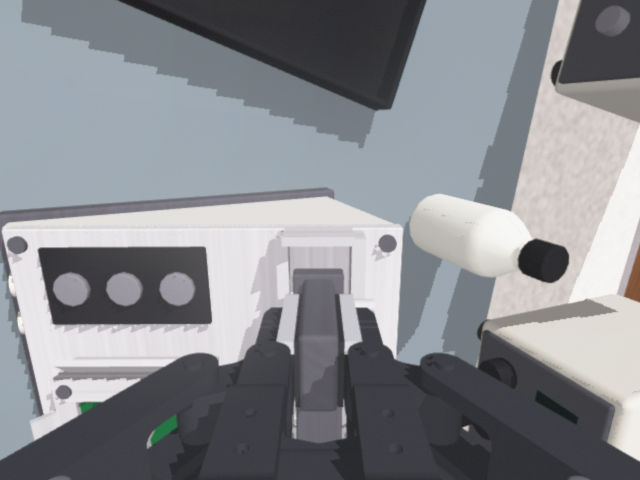

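Lifted 10 mm, with 6 N down on the tab. Relieve the side force and slide home.

```bash
python3 -m creep '[[-1,0,0,0,0,0,1],[0,0,-5,0,0,0,1],[0,0,-7,0,0,0,1],[0,0,-8,0,0,0,1],[0,0,-8,0,0,0,1],[0,0,-8,0,0,0,1],[0,0,-5,0,0,0,1],[0,0,-2,0,0,0,1],[0,0,0,0,0,0,1]]'
python3 - <<'E'
from h import *
np.set_printoptions(precision=4,suppress=True)
im,d,K,T=snap("wrist","b4")
M=nestT(.5816,-.183,np.radians(7.1)); o=readout.get_obs()
print((np.array(o["eef_pos"])-M[:3,3])@M[:3,:3], M[:3,:3].T@o["wrist_force"],o["grip_width"])
E
```

```text
t: 21.58
eef_pos: [0.6175, -0.106, 0.1385]
ee_rot: [0.7, -0.683, -0.184, -0.099]
wrist_force: [5.8, -1.1, -4.1]
grip_width: 0.0115
[0.0754 0.0721 0.062 ] [ 2.9539 -1.6987 -5.961 ] 0.011381897494682056
```

View pics/b4.png

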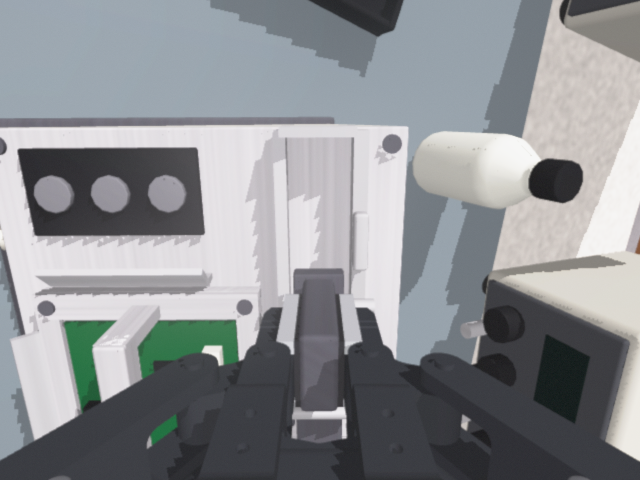

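The bolt has travelled 43 mm from about 5 mm, clear of the hump at (361,240). Lower it, then open.

```bash
python3 -m creep '[[0,4,0,0,0,0,1],[0,4,0,0,0,0,1],[0,2.5,0,0,0,0,1],[0,0,0,0,0,0,1],[0,0,0,0,0,0,1]]'
python3 - <<'E'
from h import *
np.set_printoptions(precision=4,suppress=True)
M=nestT(.5816,-.183,np.radians(7.1)); o=readout.get_obs()
print((np.array(o["eef_pos"])-M[:3,3])@M[:3,:3], M[:3,:3].T@o["wrist_force"],o["grip_width"])
E
python3 -m creep '[[0,0,0,0,0,0,0.5],[0,0,0,0,0,0,0.3],[0,0,0,0,0,0,0.3],[0,-5,0,0,0,0,0.3],[0,-20,0,0,0,0,0.3],[0,-35,0,0,0,0,0.3],[0,-40,0,0,0,0,0.3],[0,-40,0,0,0,0,0.3],[0,0,20,0,0,0,0.3],[0,0,20,0,0,0,0.3],[0,0,0,0,0,0,0.3]]'
python3 - <<'E'
from h import *
np.set_printoptions(precision=4,suppress=True)
im,d,K,T=snap("wrist","f1")
M=nestT(.5816,-.183,np.radians(7.1)); o=readout.get_obs()
n=(cloud(d,K,T)-M[:3,3])@M[:3,:3]; x,y,z=n[...,0],n[...,1],n[...,2]
def st(nm,m): print(nm,m.sum(),np.percentile(n[m],[2,50,98],axis=0).ravel())
st("tab",(z>.057)&(z<.085)&(x>.05)&(x<.1)&(y>.04)&(y<.13))
st("bar",(z>.012)&(z<.035)&(abs(x-.076)<.005)&(y>.035)&(y<.055))
st("handle",(z>.042)&(z<.05)&(abs(x)<.03)&(abs(y)<.08))
E
```

```text
t: 22.25
eef_pos: [0.6216, -0.105, 0.1288]
ee_rot: [0.7, -0.683, -0.184, -0.098]
wrist_force: [4.4, -0.5, -0.3]
grip_width: 0.0111
[0.0754 0.0724 0.0514] [ 3.7983 -1.0769 -1.9567] 0.011075150685436406
t: 23.62
eef_pos: [0.5617, -0.0708, 0.2578]
ee_rot: [0.7, -0.682, -0.185, -0.097]
wrist_force: [-0.5, -1.2, -0.1]
grip_width: 0.0297
tab 728 [0.0701 0.0597 0.0583 0.0756 0.0738 0.0648 0.0811 0.0848 0.0661]
bar 7 [0.0715 0.035  0.0187 0.0776 0.0353 0.0192 0.0806 0.0356 0.0199]
handle 984 [-0.0066  0.0206  0.0427 -0.0009  0.0457  0.0469  0.0049  0.0636  0.0483]
```

View pics/f1.png

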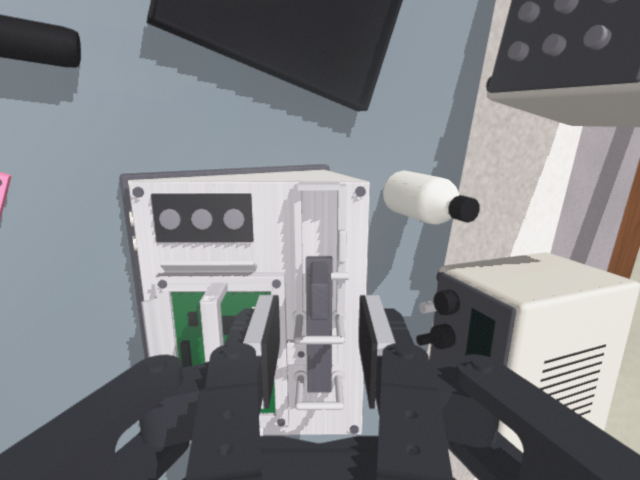

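The last picture shows the bolt down across the ear with its nose in the keep, around (318,390). The tab is at y ≈ 72 mm, with its top at the same height as before the lift. The carrier hasn't moved and the gripper is clear.

```bash
python3 - <<'E'
from rig import robot
print(robot.hand_in())
E
```

```text
the job is handed in; nothing more can be done
None
```

The carrier is in the sloped nest, ear uphill and down against the lower stop, and the bolt is locked over the ear. I handed the job in at about 24 s of the 58 s allowed; the hand-in gives no verdict.

- **Carrier:** I lifted it by its handle, then set it back in the tray once, gently, so the wrist camera could see the cradle. Then I regrasped it, tilted it to the slope, lowered it to contact at about 30 N and released it. My last measurements put its handle 1 mm down the slope from centre and level with the deck. Across the slope it was about 0.5 mm off centre after release; I did not re-measure that at the end.
- **Bolt:** I lifted it about 10 mm, slid it 43 mm and lowered it. The tab ended at y ≈ 72 mm, which is about 47 mm of travel. Its top is at the same height as before the lift, so it has dropped behind the hump, and the nose shows in the keep.
- **Gripper:** It is open and raised clear of everything.

No check failed. The wrist camera's depth reads about 1–2 mm high, which I allowed for. I planned no contact with the bystanders and saw no sign of any, but I took no final top-camera picture to confirm that.

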